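Set the air regulator and lock its knob

TASK

Turn the air regulator's bar knob until its pointed end lines up with the long white mark. Then draw the forked lock out of its parking sleeve, feed it fork first under the keeper bridge of the regulator's slideway and slide it fully home against the end stop, its prongs either side of the knob, without ramming it. Leave the other things on the bench where they are.

Things in the scene. Friction and masses are not known exactly. Their poses are not given: they have to be found in the camera images.
- regulator: Fixed air regulator: dark grey block 110 mm wide, then an aluminium apron 84 mm wide; flat deck 30 mm above the bench. Origin on the bench under the knob's axis, z up; +x is the lock's sliding direction, from the apron's open end (x = -185 mm) past the knob (x = 0) to a round gauge (x = 108 mm, 52 mm tall). The long white mark is on the deck at x = 43 to 61 mm, y = 0.
- keeper (a point): On the deck, mid-slideway (regulator x = -82 mm), under the keeper bridge: a steel strap 15 mm deep (along x), opening 56 mm wide, 28 mm high; top 66 mm above the bench, 82 mm at its brass plunger. The lock passes under it. A round spring plunger hangs 7 mm below the strap's middle: the lock's solid part lifts it at a push of some newtons; it drops into the lock's groove at home.
- stop (a point): On the deck, middle of the front face of the end stop (8 mm tall, regulator x = 26 mm) that the prong tips meet at home. The slideway up to it is the deck between two rails 6 mm tall, 56 mm apart inside, from regulator x = -98 to 25 mm, flared at the front out to x = -117 mm.
- knob (a joint): Knob angle, rad: 0 when its pointed end points at the long mark (regulator +x); grows anticlockwise seen from above. Starts between -2.4 and -1.8; stops at -2.75 and 0.5. Stiff (0.06 N m), stays where it is left.
- knob_grip (a point): On the knob's axis, 60 mm above the bench. The knob is an upright black bar 16 mm wide, 71 mm long, from 40 to 74 mm above the bench; one end is round (32 mm from the axis), the other pointed (39 mm). The point's x axis points to the pointed end.
- lock: Loose forked aluminium lock, 166 x 52 x 24 mm thick, about 0.3 kg. Origin on its underside, centre line; x to the fork, z up. Tail end at x = -88 mm, solid to x = 16 mm, then two round-tipped prongs 16 mm wide, 20 mm apart, to x = 78 mm. Groove across its top at x = -30 mm. At home its origin is at x = -52, y = 0, z = 30 mm of the regulator, x axes in line.
- lock_tail (a point): On the lock's centre line, 25 mm ahead of its tail end, 14 mm above its underside: where its tail can be gripped across its 52 mm width.
- sleeve: Fixed dark steel sleeve; the lock is parked flat in it, fork out, underside 12 mm above the bench, its last 56 to 63 mm inside: draw it out along x. Origin on the bench, x points out. Roofed part x = -66 to 5 mm, 72 mm wide, 46 mm tall, opening 56 mm wide and 30 mm high; floor plate 12 mm high, 100 mm wide, to x = 115 mm.
- bar_clamp: Bystander: blue and black one-hand bar clamp, 210 mm, lying beyond the regulator; leave it alone.
- hammer: Bystander: hammer lying to the right; leave it alone.
- pipe_end: Bystander: short upright steel pipe end, 48 mm across, 45 mm tall; leave it alone.
- angle_iron: Bystander: piece of dark angle iron, 110 mm long, 35 mm tall; leave it alone.
- grease_tin: Bystander: closed green grease tin, 72 mm across, 95 mm tall; leave it alone.
- bent_sheet: Bystander: bent aluminium sheet offcut, about 160 by 80 mm; leave it alone.
- tin: Bystander: open steel tin, 76 mm across, 85 mm tall; leave it alone.

How it is judged (in metres and radians):
On the way, in this order (a step that is already met when the one before it is completed fails the run):
1. the knob stands at the long mark, the lock not yet home (value of joint knob between -0.09 and 0.09 rad and horizontal distance between lock and knob_grip above 0.1 m), for 0.2 s.
2. the lock is fully home under the keeper, its prongs either side of the knob (x of lock in the frame of regulator between -0.0555 and -0.0485 m and y of lock in the frame of regulator between -0.005 and 0.005 m and z of lock in the frame of regulator between 0.027 and 0.034 m and angle between the x axis of lock and the x axis of regulator, either way round below 0.07 rad and value of joint knob between -0.09 and 0.09 rad), for 0.2 s.
At the end, for the whole second after the job is handed in: Knob within 0.09 rad of the mark; lock flat on the slideway (underside 27 to 34 mm high), home against the stop: origin within 3.5 mm of x = -52 mm and 5 mm of y = 0 in the regulator's frame, in line within 0.07 rad, at rest and released (all of step 2 and linear speed of lock below 0.02 m/s and velocity of joint knob between -0.05 and 0.05 rad/s); the robot touches nothing.
It fails at once if a bystander is moved by more than 40 mm (distance of any of bar_clamp, hammer, pipe_end, angle_iron, grease_tin, bent_sheet, tin from where it was at the start of the episode above 0.04 m).
It fails at once if the lock is rammed: pressed on the regulator or its knob with more than 60 N (contact force between lock and regulator above 60 N).
It also fails if it takes over 72 s, if anything falls off the work surface, if the arm or the gripper's body presses on something with over 40 N, if the wrist force passes 120 N, or if a joint passes its speed limit or range.

ROBOT

A 6-joint arm with a two-finger parallel gripper is mounted at the origin on the work surface. World frame = base frame: x ahead of the robot, y to its left, z up, the work surface at z = 0. Lengths are in m, angles in degrees, forces in N, time in s.
With the tool pointing down it reaches from about 0.375 to 0.9 m from the base axis. Payload 3.1 kg.
Tool frame: the origin (TCP) lies between the finger pads; the fingertips stand 22 mm ahead of it and the grasp point (between the pads) lies 3 mm ahead of it (bot.tip_extent is the distance from the TCP to the fingertips, in m); y points along the fingers, z is the direction in which the jaws open and shut, and the axes are right-handed (so a half turn about y gives the same grasp; the last joint's range is limited). The gripper opens to 87 mm and grips with 3 to 60 N. Pads are 19 mm wide; open, the fingers measure 117 mm over their backs; the gripper's body (75 mm by 190 mm) begins 51 mm behind the grasp point.
Start: joints at [-86.316, 30.224, 82.088, -0, 67.689, -10.227], TCP at [0.15, -0.607, 0.245] pointing down, gripper open.
Joint ranges: [-176.69, 176.69], [-43.24, 126.21], [12.49, 139.97], [-82, 262], [0, 151.66], [-163.58, 163.58]. Speed limits (degrees/s): [159.86, 159.86, 180, 180, 180, 180].

INTERFACE

Orientations are given as a 3x3 rotation matrix whose columns are the frame's x, y, z axes.
In Python, from rig import bot, eyes, models gives the robot as it stands. The module is installed in compiled form; this text tells all that it offers.
- The arm moves only by the tool arm_command, never from a script. Its arguments are lists of equal length, an entry for each row: "translation": the shift along the tool's x, y, z each as a share of 0.08 m, from -1 to 1, a list of three; "rotation": the turn, a rotation vector about the tool's x, y, z each as a share of 60 degrees, from -1 to 1, a list of three; "grip": the closure, from -1 (fully open) to 1 (shut), so that 0 is half open. In form: {"translation": [[x, y, z], ...], "rotation": [[rx, ry, rz], ...], "grip": [grip, ...]}. A call has 1 to 5 rows; each row is the pose to reach, as a shift and turn from the pose commanded when the call began, along the tool's axes at that moment; what a row does not reach only later rows make up. A row lasts 1/10 s, in which the tool goes at most 50 mm and 8.59 degrees, less where a joint would pass 70% of its speed; a pose out of reach is approached as far as the arm can. A call with a number of a shift or a turn outside -1 to 1 is refused whole. A call with a gripper value outside its range is refused whole. The fingers move at their own pace and stop on an object; the grip force is fixed at half the most. Time passes only in rows, so rows that repeat a pose let the fingers close. It gives the time, the measured TCP pose, the force and the opening at its end, in the units of the state.
- bot.read_state(): the state, without advancing time (a new reading comes with each control period).
- eyes.capture(name): name is "scene" or "top" or "wrist"; returns a dict with "image" (384x512x3 uint8, blue, green, red), "mtx" (3x3 intrinsics, pixels), "dist_coeffs" ([k1, k2, p1, p2, k3] as OpenCV has them; the pictures are not rectified), "rvec" (rotation vector, rad) and "tvec" (3), from world to camera coordinates, as OpenCV has them; the wrist camera has in their place "hand_eye" (4x4, takes a point from camera to tool coordinates, whose origin is the TCP and whose axes are the tool frame's). Camera axes: x right, y down, z forward; pixel columns grow to the right and rows downward; lengths in m; the calibration is good to about 2 mm. A picture is of the moment at which its call begins: read the wrist's pose just before it. There is no depth.
- bot.hand_in(): hands the job in, once; it reports no verdict.
Trained networks look in the newest picture that a camera, given by its name, has taken for a name from the list of things; names that differ only in an ending like _2 or _b are one class to them, and where a whole thing is asked for, a point or a joint stands for the part that bears it (a point fixed in the world has none). Each returns a list of dicts, best first, with "conf" (0 to 1); they miss things now and then, are a little off and sometimes report something else, mostly with a low value. They report only what shows in the picture. A call takes as long as a camera call.
- models.recognise(camera, thing): "extent" ([left, top, right, bottom] as shares, 0 to 1, of the picture: columns of its width, rows of its height, round what is visible of it).
- models.spot_point(camera, thing): "point" ([column, row] as shares, 0 to 1, of the picture: columns of its width, rows of its height: a listed point, or the origin of a listed thing).
The state is a dict: "time_s": time; "joint_positions": joint angles; "qvel": joint speeds; "tau": joint torques, N m; "position": TCP position; "tcp_rot": TCP orientation; "force": force on the tool from outside, world axes, zero at the start; "moment": the same for the moment, N m; "opening": opening from 0.0 (shut) to 1.0 (fully open).
Only numpy, scipy, OpenCV 4.12 (cv2) and the standard library are available. Lean on these libraries where they do the work, as an engineer would, in place of code of your own. Each camera call takes 0.05 s, during which the arm holds its last target. There are 200 camera calls.

## Working session

There is one attempt and no reset: what is moved stays moved. The work goes in short steps, Python scripts to look and compute and a tool call to move; the robot and the scene stay as the last step left them, time stands still between calls to the robot, and variables do not carry over. Pictures are saved under pics/ and viewed, about 8 in all and at most 12, crops included, and the job is handed in when it is done.

Besides the shell and the picture viewer there is one more tool, called after "Call:" as name(argument=value, ...) on one line, values as JSON. arm_command: Moves the arm, as the interface text tells. Shift numbers are shares of 0.08 m and turn numbers shares of 60 degrees, none past 1 either way. Its arguments: {"type":"object","properties":{"translation":{"type":"array"},"rotation":{"type":"array"},"grip":{"type":"array"}},"required":["translation","rotation","grip"]}

```bash
mkdir -p pics
cat > h.py <<'E'
import numpy as np, cv2
from rig import bot, eyes, models
def cap(n):
    s=bot.read_state(); c=eyes.capture(n); c['state']=s
    if 'rvec' in c:
        R=cv2.Rodrigues(np.array(c['rvec'],float))[0]; t=np.array(c['tvec'],float).ravel()
    else:
        T=np.eye(4);T[:3,:3]=s['tcp_rot'];T[:3,3]=s['position'];T=np.linalg.inv(T@np.array(c['hand_eye']))
        R,t=T[:3,:3],T[:3,3]
    c['R'],c['t']=R,t; return c
def ray(c,px):
    u=cv2.undistortPoints(np.array([[px]],float),np.array(c['mtx'],float),np.array(c['dist_coeffs'],float))[0,0]
    return -c['R'].T@c['t'], c['R'].T@np.array([u[0],u[1],1])
def onz(c,px,z):
    o,d=ray(c,px); return o+d*(z-o[2])/d[2]
def proj(c,P):
    return cv2.projectPoints(np.array(P,float).reshape(-1,1,3),cv2.Rodrigues(c['R'])[0],c['t'],np.array(c['mtx'],float),np.array(c['dist_coeffs'],float))[0][:,0]
def spot(n,th):
    return [(np.array(r['point'])*[512,384],r['conf']) for r in models.spot_point(n,th)]
E
python3 - <<'E'
from h import *
np.set_printoptions(precision=3,suppress=True)
ims=[]
for n in ['scene','top']:
    c=cap(n); ims.append(c['image'])
    print(n,'cam at',-c['R'].T@c['t'])
    for th,z in [('regulator',0),('keeper',.03),('stop',.03),('knob_grip',.06),('lock',.012),('lock_tail',.026),('sleeve',0),('bar_clamp',0),('hammer',0),('pipe_end',0),('angle_iron',0),('grease_tin',0),('bent_sheet',0),('tin',0)]:
        print(th,[(p.round(1),round(q,2),onz(c,p,z)[:2]) for p,q in spot(n,th)[:2]])
    cv2.imwrite(f'pics/{n}0.png',cv2.resize(c['image'],(800,600),interpolation=cv2.INTER_CUBIC))
E
```

```text
scene cam at [0.991 0.403 0.907]
regulator [(array([307.9, 227.4]), 0.97, array([0.508, 0.14 ]))]
keeper [(array([282.7, 209.9]), 0.97, array([0.53 , 0.058])), (array([175.8, 168.3]), 0.65, array([ 0.654, -0.295]))]
stop [(array([314. , 229.1]), 0.63, array([0.516, 0.165]))]
knob_grip [(array([308.1, 217.2]), 0.57, array([0.514, 0.137]))]
lock [(array([179.5, 160.3]), 0.57, array([ 0.616, -0.329]))]
lock_tail [(array([193.3, 239.7]), 0.68, array([ 0.778, -0.056])), (array([307.8, 219.3]), 0.67, array([0.501, 0.13 ]))]
sleeve [(array([173.7, 167.2]), 0.71, array([ 0.644, -0.328])), (array([355.3, 344.4]), 0.19, array([0.68 , 0.435]))]
bar_clamp [(array([250.7, 302.1]), 0.63, array([0.784, 0.178])), (array([173.5, 165.4]), 0.46, array([ 0.64 , -0.335]))]
hammer [(array([213.2, 116.2]), 0.69, array([ 0.386, -0.423]))]
pipe_end [(array([190.5, 238.8]), 0.55, array([ 0.776, -0.077]))]
angle_iron [(array([258.6, 143.4]), 0.52, array([ 0.366, -0.202]))]
grease_tin [(array([172.6, 130.7]), 0.62, array([ 0.541, -0.47 ]))]
bent_sheet [(array([411. , 234.8]), 0.65, array([0.315, 0.374]))]
tin [
[... 721 characters left out ...]
ay([0.66 , 0.422]))]
sleeve [(array([327.6, 170.8]), 0.91, array([ 0.627, -0.327]))]
bar_clamp [(array([196.8, 129.5]), 0.73, array([0.777, 0.178]))]
hammer [(array([349.2, 233. ]), 0.85, array([ 0.392, -0.409])), (array([200.6, 197.9]), 0.6, array([0.512, 0.153]))]
pipe_end [(array([261.5, 132.7]), 0.65, array([ 0.769, -0.072]))]
angle_iron [(array([291.6, 234.7]), 0.8, array([ 0.382, -0.192]))]
grease_tin [(array([366.6, 195.9]), 0.82, array([ 0.534, -0.477]))]
bent_sheet [(array([139.3, 248.4]), 0.66, array([0.316, 0.378])), (array([202.4, 199.3]), 0.26, array([0.507, 0.146]))]
tin [(array([139.5, 251.3]), 0.71, array([0.306, 0.377])), (array([134.1, 154.4]), 0.62, array([0.674, 0.417]))]
```

View pics/scene0.png

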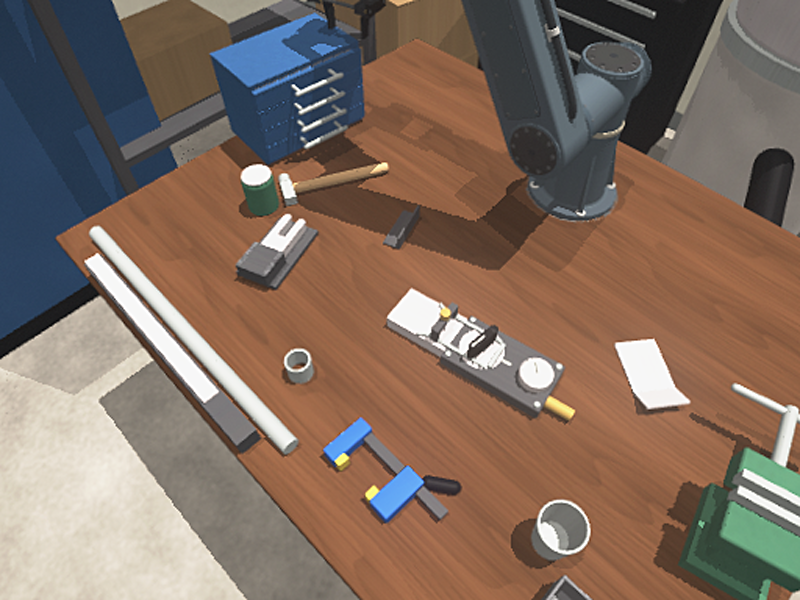

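View pics/top0.png

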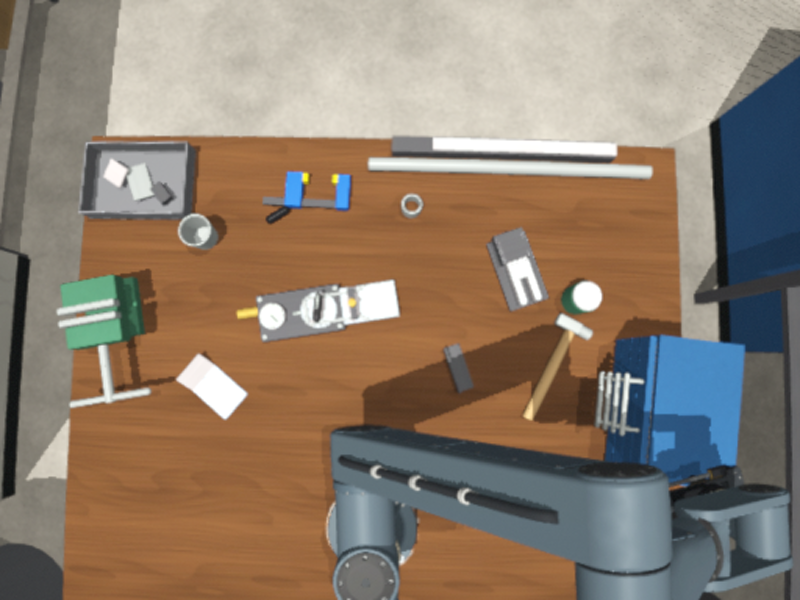

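The scene picture shows the regulator with its apron at (410,310), keeper at (445,325), knob at (485,342) and gauge at (537,375). The sleeve with the lock, fork towards the robot, is at (275,250). In the top picture the regulator runs from (398,300) to (260,315) and the sleeve from (510,240) to (535,300). This agrees with the networks' best hits.

Run:
```python
from h import *
np.set_printoptions(precision=4,suppress=True)
s=bot.read_state(); print(s['tcp_rot'],s['position'],s['force'],s['opening'],bot.tip_extent)
c=cap('wrist'); print(c['hand_eye'],c['mtx'])
```

```text
[[-0.9707 -0.      0.2404]
 [-0.2404  0.     -0.9707]
 [-0.     -1.     -0.    ]] [ 0.1503 -0.6066  0.2445] [-0.1685 -0.1303  0.9851] 0.999221708471983 0.022
[[-0.0003  0.969   0.2469 -0.0665]
 [ 0.001  -0.2469  0.969  -0.1397]
 [ 1.      0.0006 -0.0009  0.0014]
 [ 0.      0.      0.      1.    ]] [[299.3628   0.     256.969 ]
 [  0.     299.3628 201.0588]
 [  0.       0.       1.    ]]
```

Call:
arm_command(translation=[[0,-0.6,0],[0,-1,0],[-0.6,-1,-0.2],[-1,-1,-0.34]], rotation=[[0,0,0],[0,0,0],[0,0,0],[0,0,0]], grip=[-1,-1,-1,-1])

```text
time_s: 1.95
position: [0.2224, -0.5609, 0.3262]
tcp_rot: [[-0.971, 0.002, 0.239], [-0.239, -0.003, -0.971], [-0.001, -1.0, 0.003]]
force: [0.3, 1.0, -0.1]
opening: 0.998
```

Call:
arm_command(translation=[[-0.5,0,-0.17],[-1,0,-0.34]], rotation=[[0,0,0],[0,0,0]], grip=[-1,-1])

```text
time_s: 2.15
position: [0.2935, -0.5145, 0.3247]
tcp_rot: [[-0.971, 0.0, 0.24], [-0.24, -0.0, -0.971], [-0.0, -1.0, 0.0]]
force: [-0.2, 0.4, -0.5]
opening: 1.004
```

Call:
arm_command(translation=[[-0.5,0,-0.17],[-1,0,-0.34]], rotation=[[0,0,0],[0,0,0]], grip=[-1,-1])

```text
time_s: 2.35
position: [0.3649, -0.4687, 0.3247]
tcp_rot: [[-0.971, 0.0, 0.24], [-0.24, -0.0, -0.971], [-0.0, -1.0, 0.0]]
force: [0.2, 0.1, 0.5]
opening: 1.0
```

Call:
arm_command(translation=[[-0.5,0,-0.17],[-1,0,-0.34]], rotation=[[0,0,0],[0,0,0]], grip=[-1,-1])

```text
time_s: 2.55
position: [0.436, -0.423, 0.3247]
tcp_rot: [[-0.971, 0.0, 0.24], [-0.24, -0.0, -0.971], [-0.0, -1.0, 0.0]]
force: [-0.2, -0.1, 0.1]
opening: 1.0
```

Call:
arm_command(translation=[[-0.5,0.5,-0.17],[-1,1,-0.34],[-1,1,-0.34]], rotation=[[0,0,0],[0,0,0],[0,0,0]], grip=[-1,-1,-1])

```text
time_s: 2.85
position: [0.5068, -0.3745, 0.2409]
tcp_rot: [[-0.97, -0.004, 0.244], [-0.244, 0.005, -0.97], [0.002, -1.0, -0.006]]
force: [-0.9, 0.9, 0.6]
opening: 1.001
```

Call:
arm_command(translation=[[-0.5,0.4,-0.2],[-1,0.6,-0.4],[-1,0.6,-0.4],[-1,0.6,-0.4]], rotation=[[0,0,0],[0,0,0],[0,0,0],[0,0,0]], grip=[-1,-1,-1,-1])

```text
time_s: 3.25
position: [0.576, -0.328, 0.1963]
tcp_rot: [[-0.97, -0.001, 0.242], [-0.242, -0.0, -0.97], [0.001, -1.0, 0.0]]
force: [-0.7, 0.2, 0.7]
opening: 1.001
```

Run:
```python
from h import *
np.set_printoptions(precision=4,suppress=True)
c=cap('wrist'); print(c['state']['position'])
for th,z in [('lock',.012),('lock_tail',.026),('sleeve',0)]:
    print(th,[(p.round(1),round(q,2),onz(c,p,z)[:2]) for p,q in spot('wrist',th)[:2]])
cv2.imwrite('pics/w1.png',cv2.resize(c['image'],(800,600),interpolation=cv2.INTER_CUBIC))
```

```text
[ 0.576  -0.328   0.1963]
lock [(array([275.6, 158.2]), 0.89, array([ 0.6116, -0.3409]))]
lock_tail []
sleeve [(array([272.2, 128.1]), 0.59, array([ 0.6414, -0.3299]))]
```

View pics/w1.png

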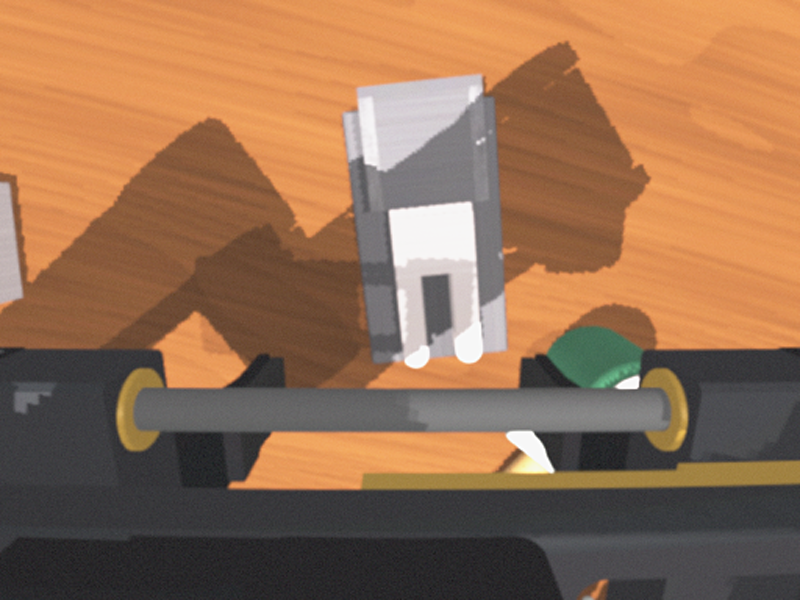

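The picture shows the sleeve's roof corners at (358,88) and (483,75), the floor plate's near corners at (373,361) and (507,350), the lock's fork bottom at (422,275) and (450,273), and the prong tips at (416,367) and (468,361).

```bash
cat >> h.py <<'E'
from scipy.optimize import least_squares
def fit(c,P,px,x0):
    """planar pose (x,y,yaw) of model points P seen at px (512-scale)"""
    P=np.array(P,float);px=np.array(px,float)
    def w(v):
        a,b=np.cos(v[2]),np.sin(v[2]); Q=P.copy(); Q[:,0]=v[0]+a*P[:,0]-b*P[:,1]; Q[:,1]=v[1]+b*P[:,0]+a*P[:,1]; return Q
    r=least_squares(lambda v:(proj(c,w(v))-px).ravel(),x0,loss='soft_l1')
    return r.x,(proj(c,w(r.x))-px)
def s800(px): return (np.array(px,float)+.5)*.64-.5
E
cat > /tmp/a.py <<'E'
from h import *
np.set_printoptions(precision=4,suppress=True)
c=cap('wrist')
P=[[-.066,-.036,.046],[-.066,.036,.046],[.005,-.036,.046],[.005,.036,.046],[.115,-.05,.012],[.115,.05,.012]]
px=s800([[358,88],[483,75],[369,211],[491,203],[374,362],[507,350]])
v,e=fit(c,P,px,[.63,-.33,-2.83]); print('sleeve',v,np.degrees(v[2])); print(e)
P=[[.016,-.01,.036],[.016,.01,.036],[-.028,-.026,.036],[-.028,.026,.036],[.078,-.018,.026],[.078,.018,.026]]
px=s800([[422,275],[450,273],[390,209],[472,203],[417,367],[468,362]])
v2,e=fit(c,P,px,[.61,-.34,-2.83]); print('lock',v2,np.degrees(v2[2])); print(e)
a=v[2]; d=v2[:2]-v[:2]; print('lock in sleeve',d@[np.cos(a),np.sin(a)],d@[-np.sin(a),np.cos(a)])
E
python3 /tmp/a.py
```

```text
sleeve [ 0.6432 -0.3321 -2.8042] -160.66970082613466
[[ 0.2425 -0.3953]
 [-0.2012 -0.1239]
 [ 1.8257  0.4249]
 [-0.9105 -1.782 ]
 [-1.0096  1.0292]
 [ 0.4644  0.7412]]
lock [ 0.6117 -0.344  -2.8064] -160.79289309022678
[[-0.5305  1.0777]
 [ 1.1189  0.5423]
 [ 0.0242  0.9274]
 [ 0.1671 -0.2317]
 [-0.2279 -3.2978]
 [-0.3035 -3.0261]]
lock in sleeve 0.03367763201339126 0.0008015893961577481
```

Call:
arm_command(translation=[[-0.05,0,-0.55],[-0.1,0,-1]], rotation=[[0,0,0],[0,0,0]], grip=[-1,-1])

```text
time_s: 3.7
position: [0.5633, -0.2492, 0.1972]
tcp_rot: [[-0.972, 0.001, 0.237], [-0.237, -0.0, -0.972], [-0.001, -1.0, 0.0]]
force: [0.5, 0.2, -0.1]
opening: 1.005
```

Call:
arm_command(translation=[[-0.05,0,-0.55],[-0.1,0,-1]], rotation=[[0,0,0],[0,0,0]], grip=[-1,-1])

```text
time_s: 3.9
position: [0.5518, -0.1681, 0.1973]
tcp_rot: [[-0.971, 0.0, 0.239], [-0.239, 0.0, -0.971], [-0.0, -1.0, 0.0]]
force: [1.0, -0.6, -0.2]
opening: 1.0
```

Call:
arm_command(translation=[[-0.05,0,-0.55],[-0.1,0,-1]], rotation=[[0,0,0],[0,0,0]], grip=[-1,-1])

```text
time_s: 4.1
position: [0.5405, -0.0885, 0.1974]
tcp_rot: [[-0.971, 0.001, 0.239], [-0.239, -0.0, -0.971], [-0.001, -1.0, 0.0]]
force: [0.2, 1.0, -1.1]
opening: 0.998
```

Call:
arm_command(translation=[[-0.05,0,-0.55],[-0.1,0,-1]], rotation=[[0,0,0],[0,0,0]], grip=[-1,-1])

```text
time_s: 4.3
position: [0.5293, -0.0089, 0.1975]
tcp_rot: [[-0.971, 0.001, 0.239], [-0.239, -0.0, -0.971], [-0.001, -1.0, 0.0]]
force: [0.0, -0.5, -0.5]
opening: 1.0
```

Call:
arm_command(translation=[[-0.05,0,-0.55],[-0.1,0,-1]], rotation=[[0,0,0],[0,0,0]], grip=[-1,-1])

```text
time_s: 4.5
position: [0.518, 0.0706, 0.1975]
tcp_rot: [[-0.971, 0.001, 0.239], [-0.239, 0.0, -0.971], [-0.001, -1.0, 0.0]]
force: [-0.1, 0.3, 0.4]
opening: 1.004
```

Call:
arm_command(translation=[[-0.05,0,-0.4],[-0.1,0,-0.75],[-0.1,0,-0.75],[-0.1,0,-0.75]], rotation=[[0,0.14,0],[0,0.28,0],[0,0.4,0],[0,0.4,0]], grip=[-1,-1,-1,-1])

```text
time_s: 4.9
position: [0.512, 0.1299, 0.1974]
tcp_rot: [[-0.985, 0.002, -0.174], [0.174, -0.0, -0.985], [-0.002, -1.0, -0.0]]
force: [-0.8, 0.2, 0.3]
opening: 1.0
```

Run:
```python
from h import *
np.set_printoptions(precision=4,suppress=True)
c=cap('wrist'); print(c['state']['position'],c['state']['joint_positions'])
for th,z in [('regulator',0),('keeper',.03),('stop',.03),('knob_grip',.06)]:
    print(th,[(p.round(1),round(q,2),onz(c,p,z)[:2]) for p,q in spot('wrist',th)[:2]])
cv2.imwrite('pics/w2.png',cv2.resize(c['image'],(800,600),interpolation=cv2.INTER_CUBIC))
```

```text
[0.512  0.1299 0.1974] [  2.1173  26.5014  98.8205  -0.0162  54.5833 102.1668]
regulator [(array([250.3, 184.7]), 0.73, array([0.5138, 0.1361]))]
keeper [(array([319.3, 168.5]), 0.9, array([0.5239, 0.0612]))]
stop [(array([229.4, 202.9]), 0.92, array([0.504 , 0.1598]))]
knob_grip [(array([251.7, 201.1]), 0.78, array([0.5093, 0.1342])), (array([322. , 171.5]), 0.72, array([0.5259, 0.0645]))]
```

View pics/w2.png

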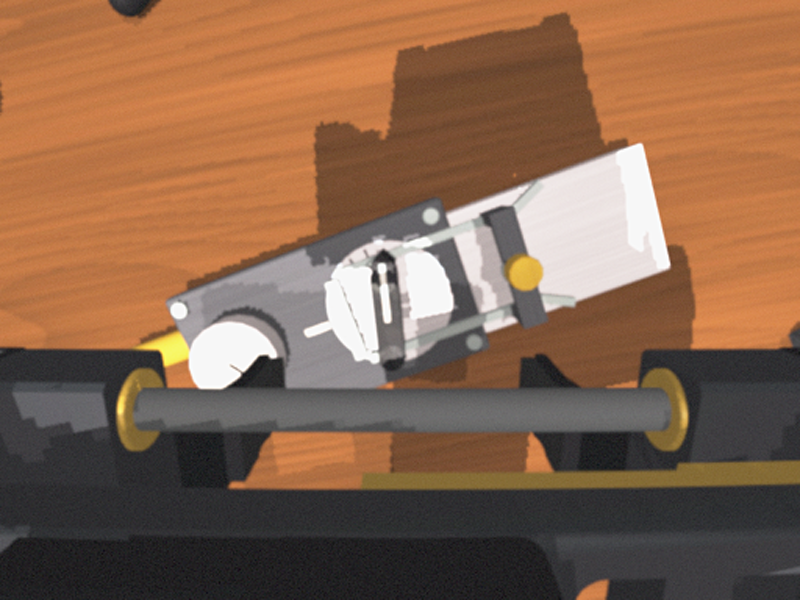

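The picture shows the apron's open corners at (640,145) and (668,267), the plunger at (525,271), the long mark from (329,325) to (305,333), the gauge near (238,355), and the knob bar with its pointed end up at (385,252) and its round end at (392,366).

```bash
cat > /tmp/a.py <<'E'
from h import *
np.set_printoptions(precision=4,suppress=True)
c=cap('wrist')
P=[[-.185,-.042,.03],[-.185,.042,.03],[-.082,0,.082],[.043,0,.03],[.061,0,.03]]
px=s800([[641,145],[669,267],[525,270],[330,325],[304,333]])
v,e=fit(c,P,px,[.512,.135,1.7]); print('reg',v,np.degrees(v[2])); print(e)
a=onz(c,s800([385,252]),.074); b=onz(c,s800([392,366]),.074); d=a-b
print(a,b,np.linalg.norm(d),np.degrees(np.arctan2(d[1],d[0])),'axis est', b+d*32/71)
K=np.array([v[0],v[1],.06]);print(proj(c,K)/.64)
g=cv2.cvtColor(c['image'],cv2.COLOR_BGR2GRAY); 
cv2.imwrite('pics/w2c.png',cv2.resize(c['image'][130:260,180:380],(800,520),interpolation=cv2.INTER_CUBIC))
E
python3 /tmp/a.py
```

```text
reg [0.5104 0.1372 1.747 ] 100.09505716528928
[[-0.1952 -1.3771]
 [ 0.3502  0.3386]
 [-0.0821  2.5188]
 [-0.5608 -0.5432]
 [ 0.5467 -0.0755]]
[0.5492 0.1306 0.074 ] [0.4818 0.139  0.074 ] 0.06794313502974897 -7.067655950537563 axis est [0.5122 0.1352 0.074 ]
[[386.5545 313.5797]]
```

View pics/w2c.png

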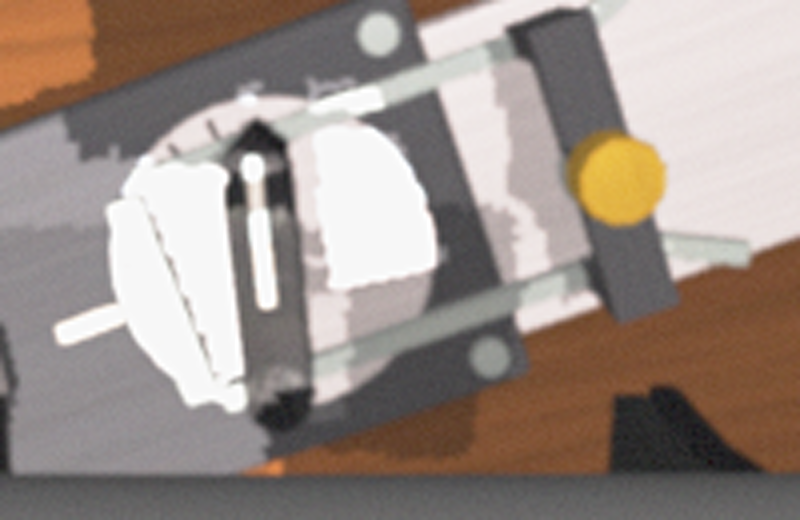

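The crop shows the knob's white line from (253,158) to (267,305), its point at (258,122), the plunger at (618,178), the long mark from about (60,335) to (125,312), and the strap's front edge from (512,30) to (620,320).

```bash
cat > /tmp/a.py <<'E'
from h import *
np.set_printoptions(precision=4,suppress=True)
c=cap('wrist')
q=lambda x,y:np.array([x,y])/4+[180,130]-.375
P=[[-.185,-.042,.03],[-.185,.042,.03],[-.082,0,.082],[.061,0,.03]]
px=np.vstack([s800([[641,145],[669,267]]),q(618,178),q(58,333)])
v,e=fit(c,P,px,[.512,.135,1.7]); print('reg',v,np.degrees(v[2])); print(e)
def ang(p1,p2,z):
    d=onz(c,p1,z)-onz(c,p2,z); return np.degrees(np.arctan2(d[1],d[0]))
print('knob',ang(q(253,158),q(267,305),.074), onz(c,q(258,122),.074))
print('strap edge',ang(q(620,320),q(512,30),.066)-90,'mark',ang(q(58,333),q(125,309),.03))
print(np.array([np.cos(v[2]),np.sin(v[2])]))
E
python3 /tmp/a.py
```

```text
reg [0.5108 0.138  1.7439] 99.91744946381834
[[-0.6006 -1.3055]
 [-0.2573  0.5124]
 [ 0.874   0.8719]
 [-0.006  -0.4714]]
knob -5.332699121100269 [0.5503 0.1323 0.074 ]
strap edge -257.205900057265 mark 100.00168413868754
[-0.1722  0.9851]
```

Call:
arm_command(translation=[[0.03,0.4,-0.09],[0.03,0.8,-0.09],[0.03,0.8,-0.09]], rotation=[[0,-0.07,0],[0,-0.07,0],[0,-0.07,0]], grip=[-1,-1,-1])

```text
time_s: 5.55
position: [0.5078, 0.1369, 0.1293]
tcp_rot: [[-0.995, -0.009, -0.103], [0.103, -0.0, -0.995], [0.009, -1.0, 0.001]]
force: [0.3, 0.1, 0.1]
opening: 0.999
```

Call:
arm_command(translation=[[0,0.4,0],[0,0.7,0],[0,0.85,0],[0,0.85,0]], rotation=[[0,0,0],[0,0,0],[0,0,0],[0,0,0]], grip=[-1,-1,-1,-1])

```text
time_s: 5.95
position: [0.5104, 0.1371, 0.064]
tcp_rot: [[-0.995, -0.002, -0.103], [0.103, -0.0, -0.995], [0.002, -1.0, 0.0]]
force: [-0.7, -0.7, -0.4]
opening: 0.998
```

Call:
arm_command(translation=[[0,0,0],[0,0,0],[0,0,0],[0,0,0],[0,0,0]], rotation=[[0,0,0],[0,0,0],[0,0,0],[0,0,0],[0,0,0]], grip=[1,1,1,1,1])

```text
time_s: 6.45
position: [0.511, 0.1374, 0.0651]
tcp_rot: [[-0.995, 0.001, -0.103], [0.103, 0.0, -0.995], [-0.001, -1.0, -0.0]]
force: [0.4, 0.0, 0.6]
opening: 0.634
```

Call:
arm_command(translation=[[0,0,0],[0,0,0],[0,0,0]], rotation=[[0,0,0],[0,0,0],[0,0,0]], grip=[1,1,1])

```text
time_s: 6.75
position: [0.5106, 0.1374, 0.0645]
tcp_rot: [[-0.995, -0.0, -0.103], [0.103, -0.0, -0.995], [0.0, -1.0, 0.0]]
force: [-0.2, 0.6, 0.3]
opening: 0.354
```

Call:
arm_command(translation=[[0,0,0],[0,0,0],[0,0,0],[0,0,0]], rotation=[[0,0,0],[0,0,0],[0,0,0],[0,0,0]], grip=[1,1,1,1])

```text
time_s: 7.15
position: [0.511, 0.1388, 0.0645]
tcp_rot: [[-0.995, 0.001, -0.104], [0.104, 0.002, -0.995], [-0.001, -1.0, -0.002]]
force: [1.6, 6.5, -1.1]
opening: 0.181
```

Call:
arm_command(translation=[[0,0,-0.018],[0,0,-0.018],[0,0,-0.018],[0,0,-0.018],[0,0,-0.018]], rotation=[[0,-0.14,0],[0,-0.28,0],[0,-0.42,0],[0,-0.56,0],[0,-0.7,0]], grip=[1,1,1,1,1])

```text
time_s: 7.65
position: [0.511, 0.1391, 0.0645]
tcp_rot: [[-0.805, 0.0, 0.594], [-0.594, 0.001, -0.805], [-0.0, -1.0, -0.0]]
force: [0.2, 0.8, -0.2]
opening: 0.183
```

Call:
arm_command(translation=[[0,0,0]], rotation=[[0,0,0]], grip=[1])

```text
time_s: 7.75
position: [0.511, 0.1391, 0.0645]
tcp_rot: [[-0.808, 0.0, 0.589], [-0.589, 0.0, -0.808], [-0.0, -1.0, -0.0]]
force: [-0.0, 1.6, -0.8]
opening: 0.18
```

Call:
arm_command(translation=[[0,0,0],[0,0,0],[0,0,0],[0,0,0],[0,0,0]], rotation=[[0,-0.14,0],[0,-0.28,0],[0,-0.42,0],[0,-0.56,0],[0,-0.7,0]], grip=[1,1,1,1,1])

```text
time_s: 8.25
position: [0.5108, 0.1392, 0.0645]
tcp_rot: [[-0.204, -0.0, 0.979], [-0.979, 0.001, -0.204], [-0.001, -1.0, -0.0]]
force: [-0.3, 2.4, 0.2]
opening: 0.181
```

Call:
arm_command(translation=[[0,0,0],[0,0,0],[0,0,0],[0,0,0]], rotation=[[0,-0.14,0],[0,-0.28,0],[0,-0.365,0],[0,-0.365,0]], grip=[1,1,1,1])

```text
time_s: 8.65
position: [0.5106, 0.1392, 0.0645]
tcp_rot: [[0.171, -0.0, 0.985], [-0.985, 0.001, 0.171], [-0.001, -1.0, -0.0]]
force: [-0.6, 3.0, -0.3]
opening: 0.183
```

Call:
arm_command(translation=[[0,0,0],[0,0,0],[0,0,0],[0,0,0]], rotation=[[0,0,0],[0,0,0],[0,0,0],[0,0,0]], grip=[-1,-1,-1,-1])

```text
time_s: 9.05
position: [0.5109, 0.1386, 0.0646]
tcp_rot: [[0.173, 0.0, 0.985], [-0.985, -0.0, 0.173], [0.0, -1.0, 0.0]]
force: [-0.3, 0.9, 0.9]
opening: 0.456
```

Call:
arm_command(translation=[[0,-0.5,0],[0,-1,0],[0,-1,0]], rotation=[[0,0,0],[0,0,0],[0,0,0]], grip=[-1,-1,-1])

```text
time_s: 9.35
position: [0.5143, 0.139, 0.149]
tcp_rot: [[0.173, 0.01, 0.985], [-0.985, 0.001, 0.173], [0.001, -1.0, 0.01]]
force: [1.2, 0.0, -0.8]
opening: 0.737
```

Call:
arm_command(translation=[[-0.3,-0.5,0],[-0.3,-0.7,0],[-0.3,-0.7,0]], rotation=[[0,0,0],[0,0,0],[0,0,0]], grip=[-1,-1,-1])

```text
time_s: 9.65
position: [0.5081, 0.163, 0.2025]
tcp_rot: [[0.174, 0.005, 0.985], [-0.985, 0.0, 0.174], [0.001, -1.0, 0.005]]
force: [-0.1, -0.8, 0.8]
opening: 0.967
```

Run:
```python
from h import *
np.set_printoptions(precision=4,suppress=True)
c=cap('wrist'); print(c['state']['position'],c['state']['joint_positions'])
for th,z in [('regulator',0),('keeper',.03),('stop',.03),('knob_grip',.06)]:
    print(th,[(p.round(1),round(q,2),onz(c,p,z)[:2]) for p,q in spot('wrist',th)[:2]])
cv2.imwrite('pics/w3.png',cv2.resize(c['image'],(800,600),interpolation=cv2.INTER_CUBIC))
```

```text
[0.5081 0.163  0.2025] [ 5.7867 26.3655 97.9437 -0.009  55.3795 -4.253 ]
regulator [(array([255.8, 204.2]), 0.92, array([0.5115, 0.1382]))]
keeper [(array([253. , 282.1]), 0.58, array([0.5231, 0.0535]))]
stop [(array([255.4, 189.1]), 0.67, array([0.5068, 0.1624]))]
knob_grip [(array([255. , 219.4]), 0.72, array([0.5106, 0.1384]))]
```

View pics/w3.png

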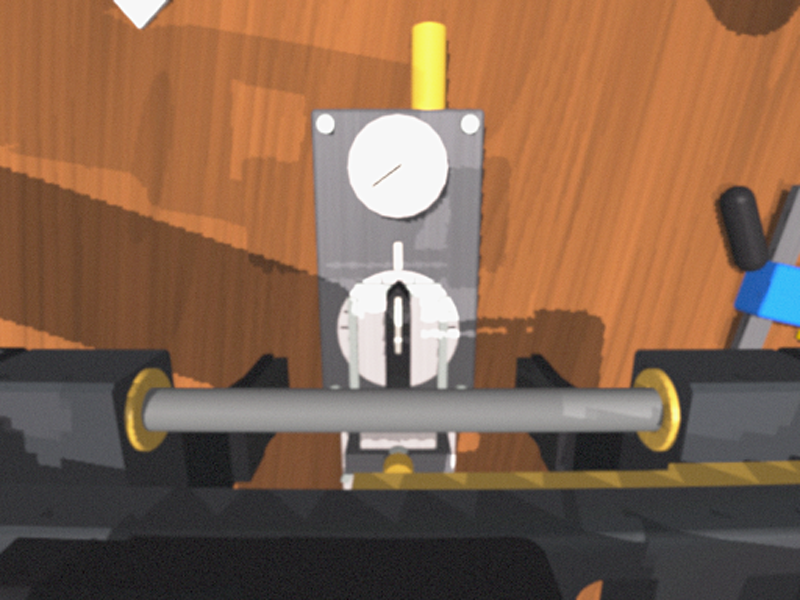

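The picture shows the knob line, long mark (398,243–270), gauge centre (398,166) and plunger (398,465) all in column 398. The knob stands at the mark and the regulator's yaw is 100.0°. Next is the lock.

Call:
arm_command(translation=[[0.55,0,0.02],[1,0,0.04]], rotation=[[0,0,0],[0,0,0]], grip=[-1,-1])

```text
time_s: 10.1
position: [0.5233, 0.0835, 0.1992]
tcp_rot: [[0.176, -0.002, 0.984], [-0.984, -0.0, 0.176], [-0.0, -1.0, -0.002]]
force: [1.3, 0.1, 0.6]
opening: 1.0
```

Call:
arm_command(translation=[[0.55,0,0.02],[1,0,0.04]], rotation=[[0,0,0],[0,0,0]], grip=[-1,-1])

```text
time_s: 10.3
position: [0.5406, 0.0039, 0.1992]
tcp_rot: [[0.173, -0.002, 0.985], [-0.985, 0.0, 0.173], [-0.001, -1.0, -0.002]]
force: [0.2, 0.6, 0.4]
opening: 0.998
```

Call:
arm_command(translation=[[0.55,0,0.02],[1,0,0.04]], rotation=[[0,0,0],[0,0,0]], grip=[-1,-1])

```text
time_s: 10.5
position: [0.5576, -0.0746, 0.1991]
tcp_rot: [[0.172, -0.002, 0.985], [-0.985, 0.0, 0.172], [-0.001, -1.0, -0.002]]
force: [0.4, -0.4, 0.4]
opening: 0.998
```

Call:
arm_command(translation=[[0.55,0,0.02],[1,0,0.04]], rotation=[[0,0,0],[0,0,0]], grip=[-1,-1])

```text
time_s: 10.7
position: [0.5746, -0.1529, 0.199]
tcp_rot: [[0.172, -0.002, 0.985], [-0.985, 0.001, 0.172], [-0.001, -1.0, -0.002]]
force: [0.5, 1.0, -0.7]
opening: 1.002
```

Call:
arm_command(translation=[[0.55,0,0.02],[1,0,0.04]], rotation=[[0,0,0],[0,0,0]], grip=[-1,-1])

```text
time_s: 10.9
position: [0.5916, -0.2312, 0.1988]
tcp_rot: [[0.172, -0.002, 0.985], [-0.985, 0.001, 0.172], [-0.001, -1.0, -0.002]]
force: [-0.3, -0.2, 0.6]
opening: 1.003
```

Call:
arm_command(translation=[[0.55,0,0.02],[1,0,0.04]], rotation=[[0,0,0],[0,0,0]], grip=[-1,-1])

```text
time_s: 11.1
position: [0.6085, -0.3094, 0.1986]
tcp_rot: [[0.172, -0.002, 0.985], [-0.985, 0.001, 0.172], [-0.001, -1.0, -0.002]]
force: [0.8, 0.3, -0.2]
opening: 1.0
```

Call:
arm_command(translation=[[0.45,0,0],[0.45,0,0],[0.45,0,0],[0.45,0,0],[0.45,0,0]], rotation=[[0,-0.14,0],[0,-0.28,0],[0,-0.42,0],[0,-0.56,0],[0,-0.7,0]], grip=[-1,-1,-1,-1,-1])

```text
time_s: 11.6
position: [0.6143, -0.3425, 0.1983]
tcp_rot: [[0.791, -0.003, 0.612], [-0.612, 0.002, 0.791], [-0.004, -1.0, -0.0]]
force: [0.2, -0.7, -0.0]
opening: 0.999
```

Call:
arm_command(translation=[[0,0,0],[0,0,0],[0,0,0],[0,0,0],[0,0,0]], rotation=[[0,-0.14,0],[0,-0.28,0],[0,-0.42,0],[0,-0.56,0],[0,-0.7,0]], grip=[-1,-1,-1,-1,-1])

```text
time_s: 12.1
position: [0.6144, -0.3423, 0.1984]
tcp_rot: [[0.997, -0.003, -0.075], [0.075, 0.002, 0.997], [-0.002, -1.0, 0.002]]
force: [0.6, -0.4, 0.5]
opening: 0.996
```

Call:
arm_command(translation=[[0,0,0],[0,0,0],[0,0,0]], rotation=[[0,-0.14,0],[0,-0.255,0],[0,-0.255,0]], grip=[-1,-1,-1])

```text
time_s: 12.4
position: [0.6145, -0.3423, 0.1986]
tcp_rot: [[0.944, -0.002, -0.33], [0.33, 0.002, 0.944], [-0.002, -1.0, 0.003]]
force: [-0.8, 0.9, 1.2]
opening: 0.998
```

Run:
```python
from h import *
np.set_printoptions(precision=4,suppress=True)
c=cap('wrist'); print(c['state']['position'],c['state']['joint_positions'],c['state']['tcp_rot'])
for th,z in [('lock',.012),('lock_tail',.026),('sleeve',0)]:
    print(th,[(p.round(1),round(q,2),onz(c,p,z)[:2]) for p,q in spot('wrist',th)[:2]])
cv2.imwrite('pics/w4.png',cv2.resize(c['image'],(800,600),interpolation=cv2.INTER_CUBIC))
```

```text
[ 0.6145 -0.3423  0.1986] [ -38.1981   39.1786   72.0079   -0.0036   68.9915 -147.4546] [[ 0.944  -0.0025 -0.3298]
 [ 0.3298  0.0019  0.944 ]
 [-0.0017 -1.      0.0026]]
lock [(array([259.2, 186.6]), 0.95, array([ 0.6122, -0.341 ]))]
lock_tail []
sleeve [(array([260.8, 214.6]), 0.57, array([ 0.6456, -0.3271]))]
```

View pics/w4.png

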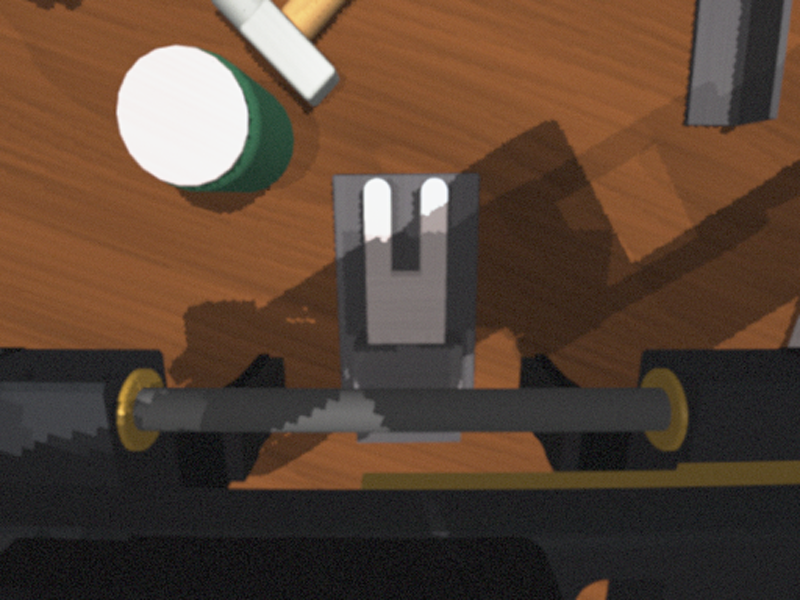

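```bash
cat > /tmp/a.py <<'E'
from h import *
np.set_printoptions(precision=4,suppress=True)
c=cap('wrist')
P=[[.016,-.01,.036],[.016,.01,.036],[.078,-.018,.036],[.078,.018,.036],[.06,-.026,.036],[.06,.026,.036]]
def ev(ys):
    px=s800([[419,271],[391,271],[434,178],[377,178],[448,203],[363,203]])
    return fit(c,P,px,[.61,-.34,-2.8])
v2,e=ev(0); print('lock',v2,np.degrees(v2[2])); print(e)
L=s800([[367,340],[446,340],[363,200],[448,200]]); W=[onz(c,p,.036)[:2] for p in L]
m1=(W[0]+W[1])/2;m2=(W[2]+W[3])/2;d=m2-m1;print('yaw',np.degrees(np.arctan2(d[1],d[0])),m1,m2,np.linalg.norm(W[0]-W[1]),np.linalg.norm(W[2]-W[3]))
g=v2[:2]-.006*np.array([np.cos(v2[2]),np.sin(v2[2])]); s=c['state']
d=np.r_[g,.043]-s['position']; print('grip',g,'shift units',np.array(s['tcp_rot']).T@d/.08, 'yaw z now',np.degrees(np.arctan2(s['tcp_rot'][1][2],s['tcp_rot'][0][2])))
E
python3 /tmp/a.py
```

```text
lock [ 0.6116 -0.3421 -2.8085] -160.91689811450482
[[ 0.8894  0.8947]
 [-0.741   0.8565]
 [ 0.207  -2.4697]
 [-0.2103 -2.5672]
 [-0.9958  0.4169]
 [ 0.8377  0.2889]]
yaw -160.25878676896974 [ 0.6399 -0.3311] [ 0.5528 -0.3624] 0.05364391358569158 0.053724869770059455
grip [ 0.6173 -0.3401] shift units [0.037  1.9592 0.0145] yaw z now 109.19458614099246
```

The picture shows the fork's bottom at (391–419,271), the prong tips at (377,178) and (434,178), and the roof's front edge at row 345. The lock's yaw of about -160.7° and its lateral offset of about 1 mm agree with the earlier fit, so I'm going down to grip.

Call:
arm_command(translation=[[0.037,0.5,0.017],[0.037,1,0.017],[0.037,1,0.017]], rotation=[[0,0,0],[0,0,0],[0,0,0]], grip=[-1,-1,-1])

```text
time_s: 12.95
position: [0.6138, -0.3371, 0.1142]
tcp_rot: [[0.944, -0.011, -0.33], [0.33, 0.008, 0.944], [-0.007, -1.0, 0.011]]
force: [-1.4, 0.8, -0.5]
opening: 1.0
```

Call:
arm_command(translation=[[0,0.4,0],[0,0.75,0],[0,0.94,0],[0,0.94,0]], rotation=[[0,0,0],[0,0,0],[0,0,0],[0,0,0]], grip=[-1,-1,-1,-1])

```text
time_s: 13.35
position: [0.6168, -0.3395, 0.044]
tcp_rot: [[0.944, -0.003, -0.33], [0.33, 0.002, 0.944], [-0.002, -1.0, 0.003]]
force: [0.3, -0.9, 0.9]
opening: 1.0
```

Call:
arm_command(translation=[[0,0,0],[0,0,0],[0,0,0],[0,0,0],[0,0,0]], rotation=[[0,0,0],[0,0,0],[0,0,0],[0,0,0],[0,0,0]], grip=[1,1,1,1,1])

```text
time_s: 13.85
position: [0.6177, -0.3398, 0.0461]
tcp_rot: [[0.944, 0.0, -0.331], [0.331, 0.0, 0.944], [0.0, -1.0, 0.0]]
force: [-1.1, 4.2, 4.4]
opening: 0.634
```

Call:
arm_command(translation=[[0,0,0],[0,0,0],[0,0,0]], rotation=[[0,0,0],[0,0,0],[0,0,0]], grip=[1,1,1])

```text
time_s: 14.15
position: [0.6172, -0.3387, 0.0459]
tcp_rot: [[0.944, -0.001, -0.331], [0.331, 0.002, 0.944], [-0.0, -1.0, 0.003]]
force: [-1.0, 2.8, 6.2]
opening: 0.594
```

Call:
arm_command(translation=[[0,-0.03,0.01],[-0.1,-0.03,0.01],[-0.25,-0.03,0.01],[-0.4,-0.03,0.01],[-0.4,-0.03,0.01]], rotation=[[0,0,0],[0,0,0],[0,0,0],[0,0,0],[0,0,0]], grip=[1,1,1,1,1])

```text
time_s: 14.65
position: [0.5843, -0.3507, 0.047]
tcp_rot: [[0.944, -0.003, -0.329], [0.329, 0.001, 0.944], [-0.002, -1.0, 0.002]]
force: [0.8, -0.2, -4.0]
opening: 0.595
```

Call:
arm_command(translation=[[-0.2,0,0],[-0.4,0,0],[-0.6,0,0],[-0.75,0,0],[-0.75,0,0]], rotation=[[0,0,0],[0,0,0],[0,0,0],[0,0,0],[0,0,0]], grip=[1,1,1,1,1])

```text
time_s: 15.15
position: [0.5283, -0.3706, 0.0477]
tcp_rot: [[0.945, -0.001, -0.328], [0.328, 0.001, 0.945], [-0.001, -1.0, 0.001]]
force: [0.8, 0.3, -4.5]
opening: 0.598
```

Call:
arm_command(translation=[[0,-0.3,0],[0,-0.7,0],[0,-1,0],[0,-1,0]], rotation=[[0,0,0],[0,0,0],[0,0,0],[0,0,0]], grip=[1,1,1,1])

```text
time_s: 15.55
position: [0.5332, -0.3719, 0.1319]
tcp_rot: [[0.944, 0.007, -0.331], [0.331, -0.007, 0.944], [0.005, -1.0, -0.009]]
force: [0.7, -2.0, -4.3]
opening: 0.593
```

Run:
```python
from h import *
np.set_printoptions(precision=4,suppress=True)
s=bot.read_state(); print(s['position'],s['tcp_rot'],s['force'],s['moment'],s['opening'])
c=cap('wrist')
print([(p.round(1),round(q,2),onz(c,p,.092)) for p,q in spot('wrist','lock')[:2]])
cv2.imwrite('pics/w5.png',cv2.resize(c['image'],(800,600),interpolation=cv2.INTER_CUBIC))
```

```text
[ 0.5332 -0.3719  0.1319] [[ 0.9437  0.0074 -0.3308]
 [ 0.3309 -0.0068  0.9437]
 [ 0.0047 -0.9999 -0.0089]] [ 0.7165 -1.9868 -4.267 ] [ 0.0657 -0.186   0.0002] 0.5928427790404551
[(array([257.1, 231.9]), 0.64, array([ 0.5322, -0.3737,  0.092 ]))]
```

View pics/w5.png

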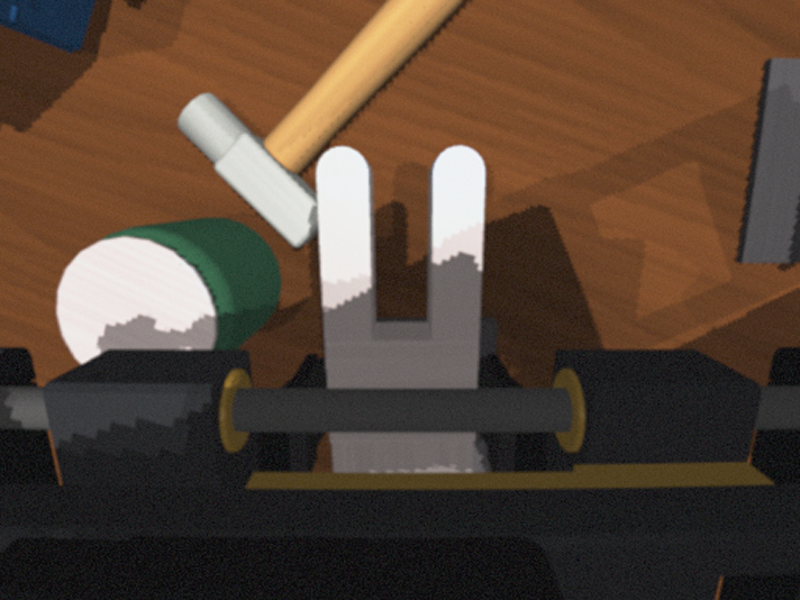

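The picture shows the lock held straight: outer edges at columns 318 and 486 in row 200 and 327 and 477 in row 380, the fork's bottom at (374–430,321), and the tips in row 146.

```bash
cat > /tmp/a.py <<'E'
from h import *
np.set_printoptions(precision=4,suppress=True)
c=cap('wrist'); H=np.array(c['hand_eye'])
K=np.array(c['mtx'],float);D=np.array(c['dist_coeffs'],float)
T=np.linalg.inv(H); rv=cv2.Rodrigues(T[:3,:3])[0]
# params: xo (lock origin in -tool x), lat, yaw, h (tool y of top surface), pitch ; edges as free points
px=s800([[430,321],[374,321],[459,146],[343,146],[486,200],[318,200],[477,380],[327,380]])
def model(v,wt=1):
    xo,lat,yaw,h,pit,e1,e2=v
    L=np.array([[.016,.010],[.016,-.010],[.078,.018],[.078,-.018],[e1,.026],[e1,-.026],[e2,.026],[e2,-.026]])
    X=L[:,0]; Z=L[:,1]
    P=np.c_[-(xo+X*np.cos(yaw)-Z*np.sin(yaw)), h-pit*X, lat+Z*np.cos(yaw)+X*np.sin(yaw)]
    return cv2.projectPoints(P,rv,T[:3,3],K,D)[0][:,0]
r=least_squares(lambda v:(model(v)-px).ravel(),[.006,0,0,.01,0,.06,0],x_scale=.01)
print(r.x,'rms',np.sqrt(np.mean(r.fun**2)));print(r.fun.reshape(-1,2))
r=least_squares(lambda v:np.r_[(model(np.r_[v[:4],0,v[4:]])-px).ravel(),100*(v[3]-.0103)],[.006,0,0,.01,.06,0],x_scale=.01)
print(r.x,'rms',np.sqrt(np.mean(r.fun**2)))
E
python3 /tmp/a.py
```

```text
[ 0.0064 -0.0011 -0.0026  0.0227  0.0759  0.0601 -0.0052] rms 2.232645573571262
[[-0.1014  3.2202]
 [-0.0322  3.3106]
 [-0.5321 -2.6977]
 [ 1.13   -2.5277]
 [-3.4249 -0.277 ]
 [ 2.9103 -0.034 ]
 [-3.3677 -0.2987]
 [ 3.3874 -0.0686]]
[ 0.0068 -0.0011 -0.0026  0.0198  0.0596 -0.0044] rms 2.2191372358607944
```

```bash
cat >> /tmp/a.py <<'E'
print('---')
for h in (.006,.0105,.015):
  T0=np.eye(4)
  o=H[:3,3]
  out=[]
  for p in [[486,200],[318,200],[477,380],[327,380],[430,321],[374,321],[459,146],[343,146]]:
    u=cv2.undistortPoints(s800([p])[None],K,D)[0,0]; d=H[:3,:3]@[u[0],u[1],1]; out.append(o+d*(h-o[1])/d[1])
  out=np.array(out); print(h,'w200',out[0,2]-out[1,2],'w380',out[2,2]-out[3,2],'notch w',out[4,2]-out[5,2],'notch x',out[4,0],'tip x',out[6:,0],'ctr',(out[0,2]+out[1,2])/2,(out[2,2]+out[3,2])/2)
E
python3 /tmp/a.py | sed -n '/---/,$p'
```

```text
---
0.006 w200 0.05103377073288047 w380 0.05009175384725735 notch w 0.018067967379009262 notch x -0.028436897234216475 tip x [-0.0821 -0.0821] ctr -0.001094926593573296 -0.001070458020852873
0.0105 w200 0.052609492624203155 w380 0.05163838996640692 notch w 0.01862583506783489 notch x -0.027228410442879256 tip x [-0.0825 -0.0825] ctr -0.001088112916656541 -0.0010628888507571658
0.015 w200 0.05418521451552584 w380 0.053185026085556475 notch w 0.019183702756660516 notch x -0.02601992365154203 tip x [-0.083 -0.083] ctr -0.001081299239739788 -0.0010553196806614585
```

The lock is level in the grip, with its top 10.5 mm ahead of the TCP and its origin 4.5 mm towards the fork. Now I carry it to the apron.

Call:
arm_command(translation=[[0.15,-0.1,0.35],[0.3,-0.15,0.7],[0.4,-0.15,1],[0.4,-0.15,1]], rotation=[[0,0,0],[0,0,0],[0,0,0],[0,0,0]], grip=[1,1,1,1])

```text
time_s: 16.15
position: [0.5323, -0.2785, 0.1375]
tcp_rot: [[0.943, -0.006, -0.333], [0.333, 0.006, 0.943], [-0.004, -1.0, 0.008]]
force: [-0.0, 0.0, -5.2]
opening: 0.597
```

Call:
arm_command(translation=[[0.2,0,0.5],[0.4,0,1],[0.4,0,1]], rotation=[[0,0,0],[0,0,0],[0,0,0]], grip=[1,1,1])

```text
time_s: 16.45
position: [0.5355, -0.1916, 0.1377]
tcp_rot: [[0.942, -0.007, -0.334], [0.334, 0.006, 0.942], [-0.005, -1.0, 0.008]]
force: [-0.5, -0.1, -4.1]
opening: 0.595
```

Call:
arm_command(translation=[[0.2,0,0.5],[0.4,0,1],[0.4,0,1]], rotation=[[0,0,0],[0,0,0],[0,0,0]], grip=[1,1,1])

```text
time_s: 16.75
position: [0.5397, -0.1065, 0.1382]
tcp_rot: [[0.942, -0.006, -0.335], [0.335, 0.004, 0.942], [-0.004, -1.0, 0.006]]
force: [-1.4, 0.0, -4.5]
opening: 0.594
```

Call:
arm_command(translation=[[0.1,0,0.2],[0.2,0,0.4],[0.265,0,0.5],[0.265,0,0.5],[0.265,0,0.5]], rotation=[[0,0.1,0],[0,0.24,0],[0,0.38,0],[0,0.52,0],[0,0.65,0]], grip=[1,1,1,1,1])

```text
time_s: 17.25
position: [0.5487, -0.0673, 0.1388]
tcp_rot: [[0.94, -0.001, 0.342], [-0.342, -0.0, 0.94], [-0.001, -1.0, -0.0]]
force: [1.1, 0.4, -3.7]
opening: 0.597
```

Call:
arm_command(translation=[[0,0,0],[0,0,0],[0,0,0],[0,0,0],[0,0,0]], rotation=[[0,0.14,0],[0,0.28,0],[0,0.42,0],[0,0.56,0],[0,0.7,0]], grip=[1,1,1,1,1])

```text
time_s: 17.75
position: [0.5486, -0.0679, 0.1387]
tcp_rot: [[0.469, -0.001, 0.883], [-0.883, -0.0, 0.469], [-0.0, -1.0, -0.001]]
force: [0.2, 0.3, -3.9]
opening: 0.597
```

Call:
arm_command(translation=[[0,0,0],[0,0,0],[0,0,0],[0,0,0],[0,0,0]], rotation=[[0,0.13,0],[0,0.25,0],[0,0.305,0],[0,0.305,0],[0,0.305,0]], grip=[1,1,1,1,1])

```text
time_s: 18.25
position: [0.5486, -0.0675, 0.1391]
tcp_rot: [[0.175, -0.001, 0.985], [-0.985, 0.0, 0.175], [-0.0, -1.0, -0.001]]
force: [0.7, -0.2, -3.9]
opening: 0.589
```

```bash
cat > st.py <<'E'
from h import *
np.set_printoptions(precision=4,suppress=True)
O=np.array([.5108,.139]);A=np.radians(100.0)
def reg(s):
    d=np.array(s['position'])[:2]-O; return d@[np.cos(A),np.sin(A)], d@[-np.sin(A),np.cos(A)]
if __name__=='__main__':
    s=bot.read_state(); R=np.array(s['tcp_rot'])
    print('t',s['time_s'],'pos',s['position'],'reg',np.array(reg(s))*1e3,'zyaw',np.degrees(np.arctan2(R[1,2],R[0,2])),'tilt',R[:,1],'F',s['force'],'M',s['moment'],'j',s['joint_positions'])
E
python3 - <<'E'
import st
from h import *
exec(open('st.py').read())
c=cap('wrist')
for th,z in [('lock',.09),('keeper',.03),('knob_grip',.06),('regulator',0)]: print(th,[(p.round(1),round(q,2),onz(c,p,z)) for p,q in spot('wrist',th)[:2]])
cv2.imwrite('pics/w6.png',cv2.resize(c['image'],(800,600),interpolation=cv2.INTER_CUBIC))
E
```

```text
t 18.25 pos [ 0.5486 -0.0675  0.1391] reg [-209.8807   -1.3332] zyaw 10.06004992280555 tilt [-0.0008  0.0001 -1.    ] F [ 0.6583 -0.1573 -3.9307] M [ 0.0165 -0.0716  0.0258] j [-18.5905  33.1935  97.9734  -0.0158  48.8802 -28.6402]
lock [(array([254.4, 233. ]), 0.95, array([ 0.5471, -0.0721,  0.09  ]))]
keeper [(array([252.6,  50. ]), 0.71, array([0.5232, 0.0522, 0.03  ]))]
knob_grip []
regulator [(array([467.4, 241.8]), 0.59, array([ 0.767, -0.077,  0.   ]))]
```

View pics/w6.png

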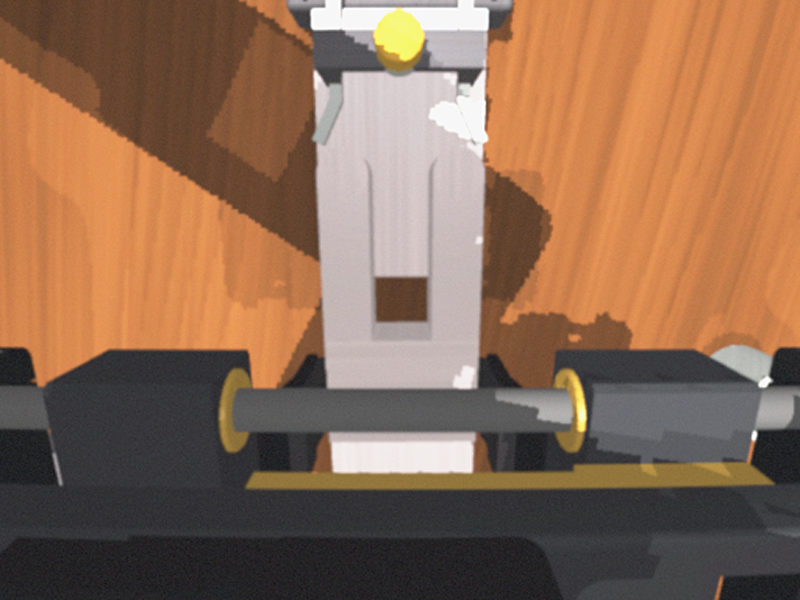

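The picture shows the prong gap centred on column 401, the plunger at (399,40), and the flared rails' front ends near (325,140) and (480,145). In line, apart from the roughly 1.2 mm lateral shift still to make.

Call:
arm_command(translation=[[0,0.3,-0.015],[0,0.6,-0.015],[0,0.8,-0.015],[0,0.9,-0.015],[0,0.9,-0.015]], rotation=[[0,0,0],[0,0,0],[0,0,0],[0,0,0],[0,0,0]], grip=[1,1,1,1,1])

```text
time_s: 19.0
position: [0.5469, -0.0668, 0.0668]
tcp_rot: [[0.174, -0.002, 0.985], [-0.985, 0.001, 0.174], [-0.001, -1.0, -0.002]]
force: [0.0, 0.2, -3.1]
opening: 0.593
```

```bash
python3 st.py
```

```text
t 19.0 pos [ 0.5469 -0.0668  0.0668] reg [-208.9182    0.1868] zyaw 10.025926012049219 tilt [-0.0019  0.0007 -1.    ] F [ 0.0082  0.1534 -3.0842] M [ 0.0226 -0.0842  0.0443] j [-18.5843  40.0046 100.3215   0.0002  39.7919 -28.6103]
```

Call:
arm_command(translation=[[-0.12,0,0],[-0.25,0,0],[-0.37,0,0],[-0.5,0,0],[-0.5,0,0]], rotation=[[0,0,0],[0,0,0],[0,0,0],[0,0,0],[0,0,0]], grip=[1,1,1,1,1])

```text
time_s: 19.5
position: [0.5403, -0.0258, 0.0682]
tcp_rot: [[0.175, 0.001, 0.984], [-0.984, 0.0, 0.175], [-0.0, -1.0, 0.001]]
force: [0.2, 0.9, -5.4]
opening: 0.593
```

Call:
arm_command(translation=[[-0.12,0,0],[-0.25,0,0],[-0.25,0,0]], rotation=[[0,0,0],[0,0,0],[0,0,0]], grip=[1,1,1])

```text
time_s: 19.8
position: [0.536, -0.0061, 0.0677]
tcp_rot: [[0.175, -0.001, 0.985], [-0.985, 0.001, 0.175], [-0.001, -1.0, -0.001]]
force: [-0.5, 1.1, -4.1]
opening: 0.595
```

```bash
python3 st.py
```

```text
t 19.8 pos [ 0.536  -0.0061  0.0677] reg [-147.3213    0.3675] zyaw 10.067240751706274 tilt [-0.0015  0.001  -1.    ] F [-0.4509  1.0846 -4.0837] M [ 0.0073 -0.1438  0.0169] j [-12.6275  39.2657 102.5114   0.0592  38.3184 -22.7412]
```

Call:
arm_command(translation=[[-0.12,0,0],[-0.25,0,0],[-0.34,0,0],[-0.34,0.02,0],[-0.34,0.04,0]], rotation=[[0,0,0],[0,0,0],[0,0,0],[0,0,0],[0,0,0]], grip=[1,1,1,1,1])

```text
time_s: 20.3
position: [0.5323, 0.0192, 0.0645]
tcp_rot: [[0.175, 0.0, 0.985], [-0.985, -0.0, 0.175], [0.0, -1.0, 0.0]]
force: [-0.1, 0.1, -4.2]
opening: 0.595
```

Call:
arm_command(translation=[[0,0,0]], rotation=[[0,0,0]], grip=[1])

```text
time_s: 20.4
position: [0.5323, 0.0188, 0.0643]
tcp_rot: [[0.174, -0.0, 0.985], [-0.985, -0.0, 0.174], [0.0, -1.0, -0.0]]
force: [0.4, 0.1, -4.0]
opening: 0.591
```

```bash
python3 st.py
```

```text
t 20.4 pos [0.5323 0.0188 0.0643] reg [-122.1488   -0.2772] zyaw 10.006421914059612 tilt [-0.0001 -0.0001 -1.    ] F [ 0.3795  0.0608 -4.0001] M [ 0.0339 -0.0978  0.0083] j [-10.0086  39.4514 103.1384  -0.0073  37.4182 -20.0092]
```

Call:
arm_command(translation=[[0,0.01,0],[0,0.02,0],[0,0.02,0]], rotation=[[0,0,0],[0,0,0],[0,0,0]], grip=[1,1,1])

```text
time_s: 20.7
position: [0.5324, 0.0186, 0.0639]
tcp_rot: [[0.173, 0.001, 0.985], [-0.985, -0.0, 0.173], [0.0, -1.0, 0.001]]
force: [-2.1, 0.2, 4.2]
opening: 0.592
```

Call:
arm_command(translation=[[0,0.01,0],[0,0.01,0]], rotation=[[0,0,0],[0,0,0]], grip=[1,1])

```text
time_s: 20.9
position: [0.5324, 0.0186, 0.0639]
tcp_rot: [[0.173, 0.001, 0.985], [-0.985, -0.0, 0.173], [0.0, -1.0, 0.001]]
force: [-4.3, 0.4, 10.9]
opening: 0.596
```

Call:
arm_command(translation=[[0,0,0],[0,0,0],[0,0,0],[0,0,0]], rotation=[[0,0,0],[0,0,0],[0,0,0],[0,0,0]], grip=[-0.6,-0.6,-0.6,-0.6])

```text
time_s: 21.3
position: [0.5325, 0.0188, 0.062]
tcp_rot: [[0.174, 0.0, 0.985], [-0.985, -0.0, 0.174], [0.0, -1.0, 0.0]]
force: [0.3, 0.0, -0.3]
opening: 0.786
```

Call:
arm_command(translation=[[0.3,0,0],[0.6,0,0],[0.84,0,0],[0.84,0,0],[0.84,0,0]], rotation=[[0,0,0],[0,0,0],[0,0,0],[0,0,0],[0,0,0]], grip=[-0.6,-0.6,-0.6,-0.6,-0.6])

```text
time_s: 21.8
position: [0.5436, -0.0472, 0.0619]
tcp_rot: [[0.173, -0.001, 0.985], [-0.985, 0.0, 0.173], [-0.001, -1.0, -0.001]]
force: [-0.1, 1.2, -0.0]
opening: 0.8
```

Run:
```python
from h import *
exec(open('st.py').read())
c=cap('wrist')
for th,z in [('lock',.03),('keeper',.03),('knob_grip',.06)]: print(th,[(p.round(1),round(q,2),onz(c,p,z)) for p,q in spot('wrist',th)[:2]])
cv2.imwrite('pics/w7.png',cv2.resize(c['image'],(800,600),interpolation=cv2.INTER_CUBIC))
```

```text
t 21.8 pos [ 0.5436 -0.0472  0.0619] reg [-189.0894    0.0458] zyaw 9.943697316055392 tilt [-0.0008  0.0005 -1.    ] F [-0.0961  1.1948 -0.0425] M [ 0.0036 -0.0921 -0.0259] j [-16.7106  40.2539 101.2509   0.0235  38.5458 -26.6727]
lock [(array([255.7, 118.4]), 0.84, array([0.5304, 0.0209, 0.03  ]))]
keeper [(array([253.3,  49.3]), 0.76, array([0.523 , 0.0558, 0.03  ]))]
knob_grip [(array([262.4, 229.8]), 0.59, array([ 0.5432, -0.0322,  0.06  ]))]
```

View pics/w7.png

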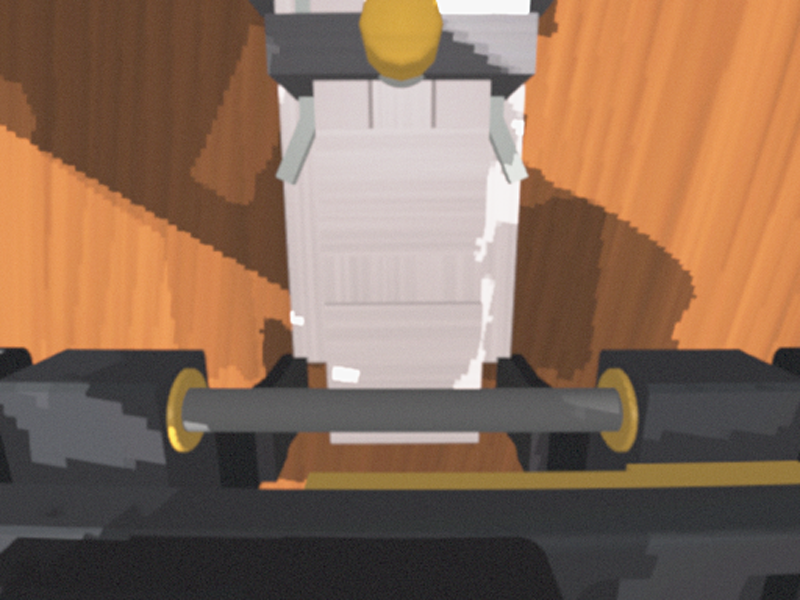

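The picture shows the lock lying straight between the flared rails, with its prongs under the strap (fork bottom near row 128), the groove at row 302 and the tail end at row 440. Now I grip the tail and slide it in.

Call:
arm_command(translation=[[0,0,0],[0,0,0],[0,0,0],[0,0,0],[0,0,0]], rotation=[[0,0,0],[0,0,0],[0,0,0],[0,0,0],[0,0,0]], grip=[1,1,1,1,1])

```text
time_s: 22.5
position: [0.544, -0.047, 0.0622]
tcp_rot: [[0.174, 0.0, 0.985], [-0.985, 0.0, 0.174], [-0.0, -1.0, 0.0]]
force: [0.5, 1.6, 0.3]
opening: 0.59
```

Call:
arm_command(translation=[[-0.06,0,0],[-0.12,0,0],[-0.18,0,0],[-0.18,0,0]], rotation=[[0,0,0],[0,0,0],[0,0,0],[0,0,0]], grip=[1,1,1,1])

```text
time_s: 22.9
position: [0.5416, -0.0328, 0.0622]
tcp_rot: [[0.174, 0.001, 0.985], [-0.985, -0.0, 0.174], [0.0, -1.0, 0.001]]
force: [1.8, -1.6, -1.1]
opening: 0.596
```

```bash
python3 st.py
```

```text
t 22.9 pos [ 0.5416 -0.0328  0.0622] reg [-174.5194   -0.5064] zyaw 10.049498563422281 tilt [ 0.0006 -0.0004 -1.    ] F [ 1.8007 -1.6136 -1.0982] M [-0.3218 -0.2163  0.0182] j [-15.2622  40.0755 101.7534  -0.0176  38.1298 -25.2978]
```

Call:
arm_command(translation=[[-0.05,0,0],[-0.1,0,0],[-0.15,0,0],[-0.2,0,0],[-0.2,0,0]], rotation=[[0,0,0],[0,0,0],[0,0,0],[0,0,0],[0,0,0]], grip=[1,1,1,1,1])

```text
time_s: 23.4
position: [0.539, -0.0172, 0.0622]
tcp_rot: [[0.174, 0.001, 0.985], [-0.985, -0.0, 0.174], [0.0, -1.0, 0.001]]
force: [1.3, -1.9, -0.7]
opening: 0.594
```

```bash
python3 st.py
```

```text
t 23.4 pos [ 0.539  -0.0172  0.0622] reg [-158.7764   -0.6872] zyaw 10.009952731508966 tilt [ 0.001  -0.0001 -1.    ] F [ 1.3061 -1.9278 -0.6822] M [-0.4005 -0.2689 -0.0185] j [-13.712   39.9361 102.2451   0.0078  37.7637 -23.7282]
```

Call:
arm_command(translation=[[-0.06,0,0],[-0.12,0,0],[-0.18,0,0],[-0.24,0,0],[-0.3,0,0]], rotation=[[0,0,0],[0,0,0],[0,0,0],[0,0,0],[0,0,0]], grip=[1,1,1,1,1])

```text
time_s: 23.9
position: [0.5349, 0.0056, 0.0622]
tcp_rot: [[0.174, 0.001, 0.985], [-0.985, -0.001, 0.174], [0.001, -1.0, 0.001]]
force: [1.0, -6.1, -1.7]
opening: 0.593
```

```bash
python3 st.py
```

```text
t 23.9 pos [0.5349 0.0056 0.0622] reg [-135.5473   -0.582 ] zyaw 10.047354988650909 tilt [ 0.0009 -0.0013 -1.    ] F [ 0.9759 -6.0983 -1.7345] M [-1.0081 -0.1925  0.0817] j [-11.3409  39.7559 102.8831  -0.103   37.2968 -21.3063]
```

Call:
arm_command(translation=[[-0.03,0,0],[-0.06,0,0],[-0.09,0,0],[-0.09,0,0]], rotation=[[0,0,0],[0,0,0],[0,0,0],[0,0,0]], grip=[1,1,1,1])

```text
time_s: 24.3
position: [0.5332, 0.0135, 0.0622]
tcp_rot: [[0.173, 0.0, 0.985], [-0.985, 0.0, 0.173], [-0.0, -1.0, 0.0]]
force: [1.3, -1.4, -1.1]
opening: 0.596
```

Call:
arm_command(translation=[[-0.02,0,0],[-0.02,0,0]], rotation=[[0,0,0],[0,0,0]], grip=[1,1])

```text
time_s: 24.5
position: [0.5329, 0.0151, 0.0622]
tcp_rot: [[0.174, 0.0, 0.985], [-0.985, 0.0, 0.174], [-0.0, -1.0, 0.0]]
force: [0.2, -2.9, 0.1]
opening: 0.598
```

```bash
python3 st.py
```

```text
t 24.5 pos [0.5329 0.0151 0.0622] reg [-125.8216   -0.2706] zyaw 9.994426123049747 tilt [ 0.0001  0.0003 -1.    ] F [ 0.1618 -2.9313  0.0558] M [-0.425  -0.2883 -0.0099] j [-10.3983  39.6929 103.115    0.0249  37.1908 -20.4126]
```

Call:
arm_command(translation=[[-0.0125,0,0],[-0.0125,0,0]], rotation=[[0,0,0],[0,0,0]], grip=[1,1])

```text
time_s: 24.7
position: [0.5327, 0.0161, 0.0622]
tcp_rot: [[0.174, 0.0, 0.985], [-0.985, 0.0, 0.174], [-0.0, -1.0, 0.0]]
force: [1.0, -2.1, 0.0]
opening: 0.594
```

Call:
arm_command(translation=[[-0.0125,0,0],[-0.0125,0,0]], rotation=[[0,0,0],[0,0,0]], grip=[1,1])

```text
time_s: 24.9
position: [0.5325, 0.0172, 0.0622]
tcp_rot: [[0.174, -0.0, 0.985], [-0.985, 0.0, 0.174], [-0.0, -1.0, -0.0]]
force: [0.6, -1.5, -1.0]
opening: 0.594
```

Call:
arm_command(translation=[[-0.0125,0,0],[-0.0125,0,0]], rotation=[[0,0,0],[0,0,0]], grip=[1,1])

```text
time_s: 25.1
position: [0.5323, 0.0181, 0.0622]
tcp_rot: [[0.174, -0.0, 0.985], [-0.985, 0.0, 0.174], [-0.0, -1.0, -0.0]]
force: [0.2, -1.3, 1.3]
opening: 0.595
```

```bash
python3 st.py
```

```text
t 25.1 pos [0.5323 0.0181 0.0622] reg [-122.7771   -0.1653] zyaw 10.011926491558484 tilt [-0.0002  0.0002 -1.    ] F [ 0.2257 -1.269   1.2602] M [-0.4052 -0.2445 -0.0301] j [-10.0843  39.6733 103.1837   0.0126  37.1541 -20.1062]
```

Call:
arm_command(translation=[[-0.0125,0,0],[-0.0125,0,0]], rotation=[[0,0,0],[0,0,0]], grip=[1,1])

```text
time_s: 25.3
position: [0.5323, 0.0186, 0.0622]
tcp_rot: [[0.174, 0.0, 0.985], [-0.985, -0.001, 0.174], [0.001, -1.0, 0.0]]
force: [1.3, -4.5, 0.7]
opening: 0.594
```

Call:
arm_command(translation=[[-0.0125,0,0],[-0.0125,0,0]], rotation=[[0,0,0],[0,0,0]], grip=[1,1])

```text
time_s: 25.5
position: [0.5325, 0.0187, 0.0622]
tcp_rot: [[0.175, 0.001, 0.985], [-0.985, -0.002, 0.175], [0.002, -1.0, 0.0]]
force: [0.4, -8.3, -0.7]
opening: 0.597
```

Call:
arm_command(translation=[[-0.015,0,0],[-0.03,0,0],[-0.03,0,0]], rotation=[[0,0,0],[0,0,0],[0,0,0]], grip=[1,1,1])

```text
time_s: 25.8
position: [0.5329, 0.0191, 0.0624]
tcp_rot: [[0.177, 0.002, 0.984], [-0.984, -0.005, 0.178], [0.005, -1.0, 0.001]]
force: [-0.2, -16.1, -0.2]
opening: 0.597
```

```bash
python3 st.py
```

```text
t 25.8 pos [0.5329 0.0191 0.0624] reg [-121.9512   -0.9124] zyaw 10.224602417237723 tilt [ 0.0021 -0.0052 -1.    ] F [ -0.2341 -16.1084  -0.2382] M [-2.6653 -0.0102  0.1741] j [ -9.8192  39.6521 103.1737  -0.4509  37.0061 -19.684 ]
```

Firm contact with the stop at 16 N. I unload, release, lift and check.

Call:
arm_command(translation=[[0.04,0,0],[0.04,0,0]], rotation=[[0,0,0],[0,0,0]], grip=[1,1])

```text
time_s: 26.0
position: [0.5323, 0.0186, 0.0622]
tcp_rot: [[0.174, 0.0, 0.985], [-0.985, -0.0, 0.174], [0.0, -1.0, 0.0]]
force: [-0.0, -5.9, -0.5]
opening: 0.594
```

Call:
arm_command(translation=[[0,0,0],[0,0,0],[0,0,0],[0,0,0],[0,0,0]], rotation=[[0,0,0],[0,0,0],[0,0,0],[0,0,0],[0,0,0]], grip=[-0.8,-0.8,-0.8,-0.8,-0.8])

```text
time_s: 26.5
position: [0.532, 0.0195, 0.0621]
tcp_rot: [[0.174, -0.0, 0.985], [-0.985, 0.0, 0.174], [-0.0, -1.0, -0.0]]
force: [-0.5, -0.2, 1.0]
opening: 0.878
```

Call:
arm_command(translation=[[0,-0.4,0],[0,-1,0],[0,-1,0]], rotation=[[0,0,0],[0,0,0],[0,0,0]], grip=[-0.8,-0.8,-0.8])

```text
time_s: 26.8
position: [0.5359, 0.0188, 0.1471]
tcp_rot: [[0.174, 0.011, 0.985], [-0.985, -0.002, 0.174], [0.004, -1.0, 0.011]]
force: [0.7, -0.2, 0.3]
opening: 0.899
```

Call:
arm_command(translation=[[-0.5,-0.5,0],[-1,-0.9,0],[-1,-0.9,0],[-1,-0.9,0]], rotation=[[0,0,0],[0,0,0],[0,0,0],[0,0,0]], grip=[-0.8,-0.8,-0.8,-0.8])

```text
time_s: 27.2
position: [0.5183, 0.0989, 0.2148]
tcp_rot: [[0.177, 0.002, 0.984], [-0.984, -0.0, 0.177], [0.001, -1.0, 0.002]]
force: [0.4, 0.8, -0.4]
opening: 0.901
```

Run:
```python
from h import *
exec(open('st.py').read())
c=cap('wrist')
for th,z in [('lock',.03),('keeper',.03),('knob_grip',.06),('stop',.03),('lock_tail',.044)]: print(th,[(p.round(1),round(q,2),onz(c,p,z)) for p,q in spot('wrist',th)[:2]])
cv2.imwrite('pics/w8.png',cv2.resize(c['image'],(800,600),interpolation=cv2.INTER_CUBIC))
```

```text
t 27.2 pos [0.5183 0.0989 0.2148] reg [-40.7516  -0.3975] zyaw 10.171096133945472 tilt [ 0.002  -0.0003 -1.    ] F [ 0.3546  0.7503 -0.4348] M [ 0.0119 -0.1139  0.0653] j [ -1.3293  25.0146  97.9365  -0.0161  56.9336 -11.4916]
lock [(array([254.6, 197.5]), 0.65, array([0.5177, 0.086 , 0.03  ]))]
keeper []
knob_grip [(array([255.3, 151.4]), 0.67, array([0.5091, 0.1388, 0.06  ]))]
stop [(array([255.8, 126.1]), 0.67, array([0.5053, 0.1625, 0.03  ]))]
lock_tail [(array([257.8, 250.1]), 0.81, array([0.5312, 0.0304, 0.044 ]))]
```

View pics/w8.png

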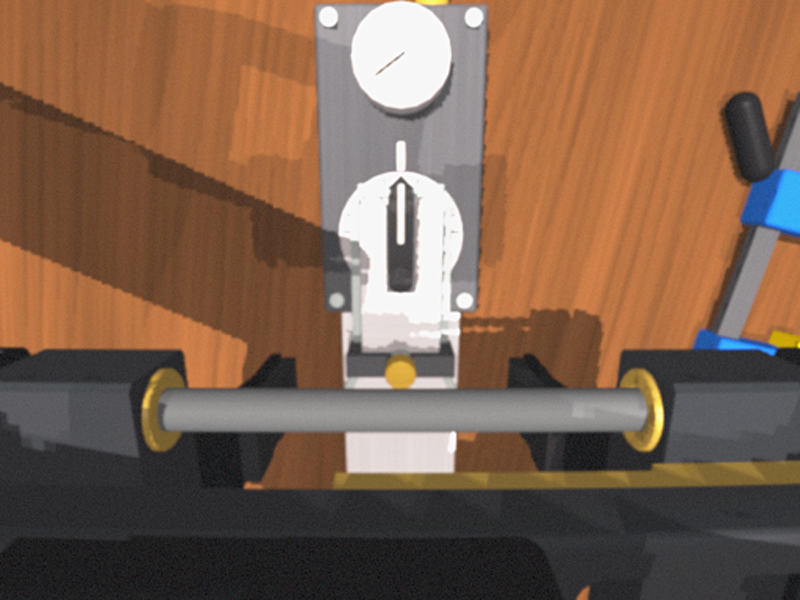

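The picture shows the knob line, long mark (401,142–170), gauge and plunger (401,371) in one column, with the prongs on either side of the knob. Last I do a numeric check from the fixed cameras, then hand in.

Run:
```python
from st import *
ux=np.array([np.cos(A),np.sin(A)]);uy=np.array([-np.sin(A),np.cos(A)])
for n in ('scene','top'):
    c=cap(n)
    for th,z in [('lock',.03),('lock_tail',.044),('stop',.03),('knob_grip',.06)]:
        for p,q in spot(n,th)[:1]:
            d=onz(c,p,z)[:2]-O; print(n,th,round(q,2),'reg mm',(np.array([d@ux,d@uy])*1e3).round(1))
s=bot.read_state(); print(s['time_s'],s['force'])
bot.hand_in()
```

```text
scene lock 0.81 reg mm [-58.1 -11.1]
scene lock_tail 0.92 reg mm [-124.1    3.7]
scene stop 0.65 reg mm [22.2 -4.4]
scene knob_grip 0.58 reg mm [-10.8  -4.7]
top lock 0.59 reg mm [-52.   -7.6]
top lock_tail 0.58 reg mm [-110.7   19.5]
top stop 0.79 reg mm [13.5 -9.6]
top knob_grip 0.45 reg mm [255.2 149.3]
28.0 [ 0.1797 -0.3486 -0.3843]
the job is handed in; nothing more can be done
```

I turned the knob about 106° to the long mark. I then drew the lock out of its sleeve, fed it fork first under the keeper bridge, regripped it by the tail and slid it against the end stop. I handed the job in at 28 s; no verdict is reported.

**Home position:** The lock stopped firmly and the wrist force rose to 16 N, well under the 60 N limit. I then unloaded it, released it and lifted clear. Measured by contact its origin is at about x = -51 mm, and by the wrist camera about -53 mm, against the -52 mm target.

**Alignment:** In the last wrist picture the knob, long mark, gauge and plunger are in one column, with the prongs either side of the knob.

**Checks that disagreed:** The last points from the two distant cameras scatter by several to 20 mm. The scene camera put the lock at x = -58 mm and y = -11 mm, and the top camera put it at x = -52 mm and y = -8 mm. One top-camera hit for the knob was plainly false. Those cameras also place the fixed end stop 4 to 13 mm from its listed position, so I went by the contact and close-up readings.

**Not confirmed:** I did not see directly that the plunger dropped into the groove. I did not re-measure the bystanders at the end, but the only unexplained contact was a light upward push of about 6 N while gripping the lock in its sleeve.

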